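Kitchen switched off for the night in one sweep

TASK

Switch off the row of four levers on the switch box for the night with one unbroken drag of a fingertip along the row from the near end away from you, not pulling away from the box until all four are laid well over away from you. Leave the single lever at the far end, set apart on its own plate, on; and do not knock or shift the salt shaker, spice jar or cheese that stand beside the box.

Things in the scene. Friction and masses are not known exactly. Their poses are not given: they have to be found in the camera images.
- console: white plastic switch box fixed to the worktop, standing end-on to the robot: 66 mm deep (x), 250 mm long (y), 148 mm high over all. Origin under its middle on the worktop; +y points to its end nearest the robot, +x to its back (robot's left), z up. Two posts at the back corners (x = +32 to +37 mm) carry a clear splash guard over the levers; front (robot's right) and ends are open below it
- guard_edge (a point): middle of the grey rod (6 mm thick, along the box's y) on the front edge of the clear splash guard, at console (-28, 0, 146) mm. Guard: level 4 mm sheet from here back to x = +34 mm, whole length; end struts reach down to 138 mm. It bars the levers from above: reach in under it from the open front, the hand leaning over to that side (robot's right), 30 to 45 degrees from vertical
- bank: the box's switch face, 64 x 250 mm, turned up and to the open front, 35 degrees from level. Origin on the face, mid length, 75 mm straight above the console's origin. z = out of the face, y = along the row towards the robot, x = up the slope. Levers stand on the line x = 0 at y = +72, +40, +8, -24 mm (row of four on a long metal plate) and -94 mm (single one on its own plate, far end)
- sw1_head (a point): centre of lever 1's head. Every lever: 6 mm steel stem with a black cross-bar head, 18 mm wide (bank x), 10 mm thick, its centre 24 mm from the hinge. Head's top is 29 mm off the face standing square, 26 mm or more when on, 15.9 mm at the off stop: a fingertip dragged to bank -y with its end 17 to 23 mm off the face lays each lever over and slips past; lower it jams
- sw1 (a joint): lever 1 of the row of four (1 = nearest the robot), hinged on the face at bank (0, +72, 0) mm about bank x. Rad: 0 = square to the face, negative = leaning to bank +y, towards the robot (on; stop -0.5), positive = leaning away (off; stop 1.1). Starts at -0.5 to -0.3. Stays where left; about 1.5 N at the head moves it. Bare face for 53 mm before it
- sw2 (a joint): lever 2 of the row of four (1 = nearest the robot), hinged on the face at bank (0, +40, 0) mm about bank x. Rad: 0 = square to the face, negative = leaning to bank +y, towards the robot (on; stop -0.5), positive = leaning away (off; stop 1.1). Starts at -0.5 to -0.3. Stays where left; about 1.5 N at the head moves it
- sw3 (a joint): lever 3 of the row of four (1 = nearest the robot), hinged on the face at bank (0, +8, 0) mm about bank x. Rad: 0 = square to the face, negative = leaning to bank +y, towards the robot (on; stop -0.5), positive = leaning away (off; stop 1.1). Starts at -0.5 to -0.3. Stays where left; about 1.5 N at the head moves it
- sw4 (a joint): lever 4 of the row of four (1 = nearest the robot), hinged on the face at bank (0, -24, 0) mm about bank x. Rad: 0 = square to the face, negative = leaning to bank +y, towards the robot (on; stop -0.5), positive = leaning away (off; stop 1.1). Starts at -0.5 to -0.3. Stays where left; about 1.5 N at the head moves it
- sw_keep (a joint): the single lever, beyond the row at the far end with a wider gap, hinged at bank (0, -94, 0) mm; same form and same joint values as the others. Starts on (-0.5 to -0.3) and must stay on
- rack_corner (a point): top of the nearest, leftmost corner of the wire dish rack (fixed, 98 mm high wires), which stands to the right of the box's far end and never moves. From 60 mm behind this corner and from about its y to the right, upright plates reach 320 mm above the worktop: keep the hand clear of them, withdrawing towards the robot
- salt_shaker: glass salt shaker with a grey top, 44 mm wide, 90 mm tall, loose, to the right of the box; origin under its middle
- spice_jar: spice jar with black cap, 44 mm wide, 107 mm tall, loose, right of the salt shaker; origin under its middle
- goat_cheese: wrapped white cheese log on a clear tray, tray 78 x 128 mm, 42 mm high, loose, further right; origin under its middle

How it is judged:
By the outcome, as a careful person would: the job done as asked, in the order asked, and still so for the second after the job is handed in, with the robot touching nothing.
It also fails if it takes over 35 s, if anything falls off the work surface, if the arm or the gripper's body presses on something with over 40 N, if the wrist force passes 120 N, or if a joint passes its speed limit or range.

ROBOT

A 6-joint arm with a two-finger parallel gripper is mounted at the origin on a cart in front of the work surface, level with it; the furniture and walls round the work are solid. World frame = base frame: x ahead of the robot, y to its left, z up, the work surface at z = 0. Lengths are in mm, angles in degrees, forces in N, time in s.
With the tool pointing down it reaches from about 350 to 725 mm from the base axis. Payload 4.3 kg.
Tool frame: the origin (TCP) lies midway between the tips of the shut fingers; the grasp point (between the pads) lies 19 mm behind it; z points along the fingers, y is the line along which they close (so a half turn about z gives the same grasp; the last joint's range is limited). The gripper opens to 85 mm and grips with 20 to 120 N. Pads are 22 mm wide; open, the fingers measure 114 mm over their backs; the gripper's body (76 mm by 85 mm) begins 54 mm behind the grasp point. The pads swing forward as they close: fully open they stand 13 mm farther back than shut.
Start: joints at [61.175, 21.618, 4.641, 73.018, 0, 83.68], TCP at [220.107, 531.244, 231.329] pointing down, gripper open.
Joint ranges: [-156.06, 156.06], [-48.1, 94.91], [-58.44, 69.94], [-101.28, 121.22], [-78.64, 73.56], [-180, 180]. Speed limits (degrees/s): [147.25, 147.25, 180, 180, 180, 180].

INTERFACE

Orientations are given as [roll, pitch, yaw] about the fixed x, y, z axes, in that order (R = Rz(yaw) Ry(pitch) Rx(roll)).
In Python, from bench import arm, grab_frame, ticket gives the robot as it stands. The module is installed in compiled form; this text tells all that it offers. Calls block until the motion is done:
- arm.goto(position, orientation): joint-space move of the TCP to a pose.
- arm.move_straight(position, ori=None, rate=150): straight line of the TCP; ori=None keeps the orientation; rate is the mean speed in mm/s.
- arm.set_joints(angles): joint-space move.
- arm.move_gripper(opening, force=None): finger opening in mm; force is the grip in N (None keeps the last); returns when the fingers have stopped.
- arm.sleep(seconds).
- arm.solve_ik(position, orientation): joint angles nearest the present ones, or None.
- grab_frame(name): name is "scene" or "side" or "wrist"; returns a dict with "image" (400x640x3 uint8, red, green, blue), "fovy" (degrees; the focal length in pixels is half the picture's height over the tangent of half this angle, whatever the lens; pixels are square), "cx", "cy" (the principal point, pixels), "rvec" (rotation vector, rad) and "tvec" (3), from world to camera coordinates, as OpenCV has them. Camera axes: x right, y down, z forward; pixel columns grow to the right and rows downward; lengths in mm; the calibration is good to about 2 mm. A picture is of the moment at which its call begins. There is no depth.
A pose or a line that the arm cannot do raises arm.PlanningError and nothing moves.
- ticket.sign_off(): hands the job in; it is judged then, once.
Readings, each from a call of its own:
- arm.current_time(): time.
- arm.current_joint_positions(): joint angles.
- arm.current_qd(): joint speeds.
- arm.current_tau(): joint torques, N m.
- arm.current_tcp_pos(): TCP position.
- arm.current_tcp_rot(): TCP orientation.
- arm.current_force(): force on the tool from outside, world axes, zero at the start.
- arm.current_moment(): the same for the moment, N m.
- arm.current_finger_gap(): finger opening in mm.
- arm.current_gripper_force(): force on a finger pad.
Only numpy, scipy, OpenCV 4.12 (cv2) and the standard library are available. Lean on these libraries where they do the work, as an engineer would, in place of code of your own. Each camera call takes 0.05 s, during which the arm holds its last target. There are 200 camera calls.

## Working session

There is one attempt and no reset: what is moved stays moved. The work goes in short steps, each a Python script; the robot and the scene stay as the last script left them, time stands still between calls to the robot, and variables do not carry over. Pictures are saved under pics/ and viewed, at most 13 in all, crops included, and the job is handed in when it is done.

```bash
mkdir -p pics; python3 - <<'E'
from bench import arm, grab_frame
import cv2,pickle
for n in ["scene","side","wrist"]:
    f=grab_frame(n); pickle.dump(f,open(n+".pkl","wb"))
    cv2.imwrite(f"pics/{n}0.png",f["image"][:,:,::-1]); print(n,f["fovy"],f["cx"],f["cy"],f["rvec"],f["tvec"])
print(arm.current_time(),arm.current_tcp_rot())
E
```

```text
scene 55.10648400339308 321.6146104231221 198.87678149805518 [ 1.79099421 -1.04496444  0.64681978] [-368.49688235  283.37594287  517.78307111]
side 53.152887456024835 315.7015524227768 195.7889488192219 [ 1.77643637 -1.17942413  0.71799853] [-320.28556964  319.32827241  519.00280303]
wrist 61.07520889851868 318.35950883726804 199.18579689171452 [-2.40456665 -1.60759964 -0.2305129 ] [-574.35561822  -37.16578689  378.9289125 ]
0.15 [-1.79911117e+02 -1.04671428e-02  1.57493505e+02]
```

View pics/scene0.png

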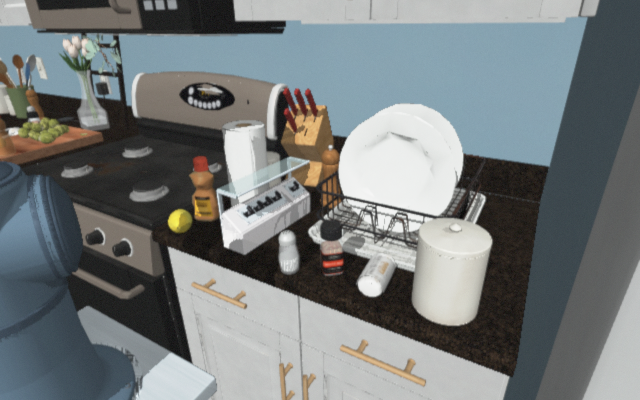

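View pics/side0.png

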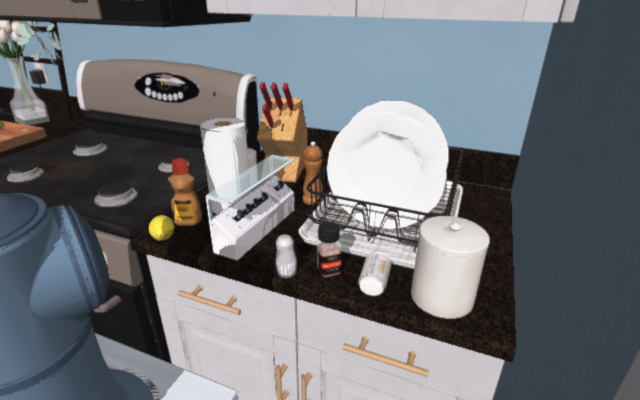

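The scene and side pictures show the box at about (265,205) and (253,207). I'll enlarge both.

```bash
python3 - <<'E'
import cv2,pickle
for n,(x0,y0) in dict(scene=(205,148),side=(195,148)).items():
    im=pickle.load(open(n+".pkl","rb"))["image"][:,:,::-1]
    c=cv2.resize(im[y0:y0+108,x0:x0+125],None,fx=5.5,fy=5.5,interpolation=cv2.INTER_CUBIC)
    for k in range(0,125,10):
        p=int((k+.5)*5.5); 
        cv2.putText(c,str(x0+k),(p-9,9),0,.33,(0,0,255),1); cv2.line(c,(p,11),(p,16),(0,0,255),1)
        if k<108: cv2.putText(c,str(y0+k),(0,p+4),0,.33,(0,0,255),1); cv2.line(c,(24,p),(28,p),(0,0,255),1)
    cv2.imwrite(f"pics/{n}crop.png",c)
E
```

```text
(no output)
```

View pics/scenecrop.png

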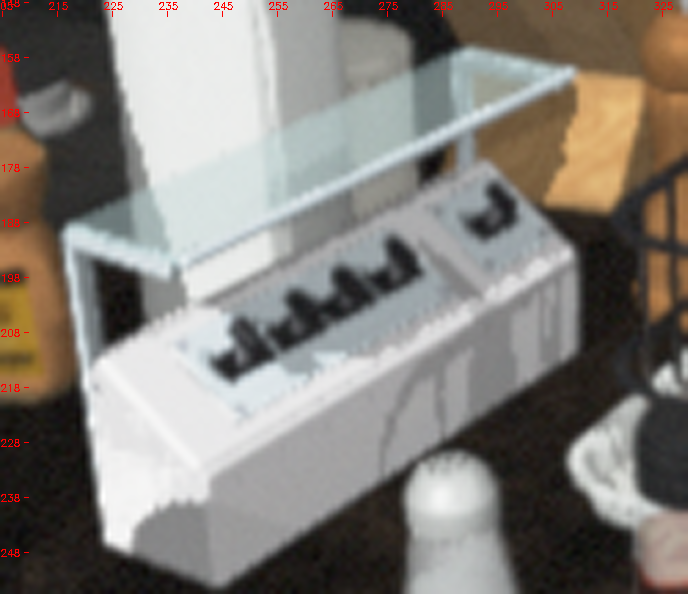

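View pics/sidecrop.png

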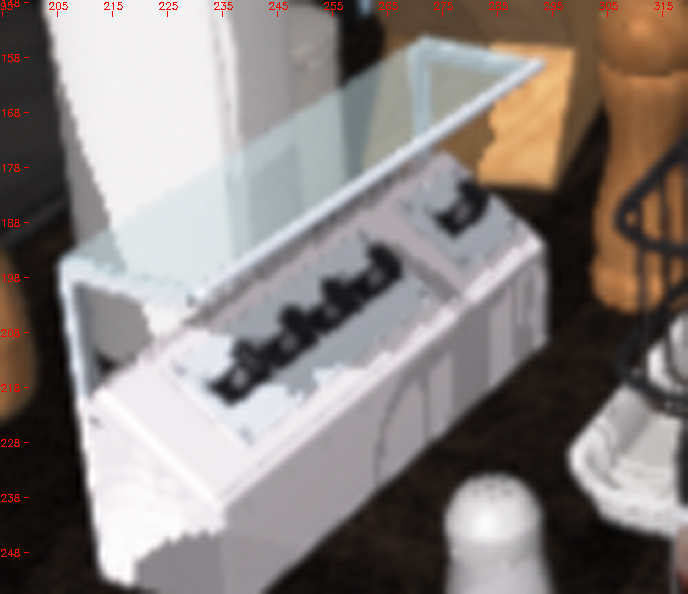

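View pics/wrist0.png

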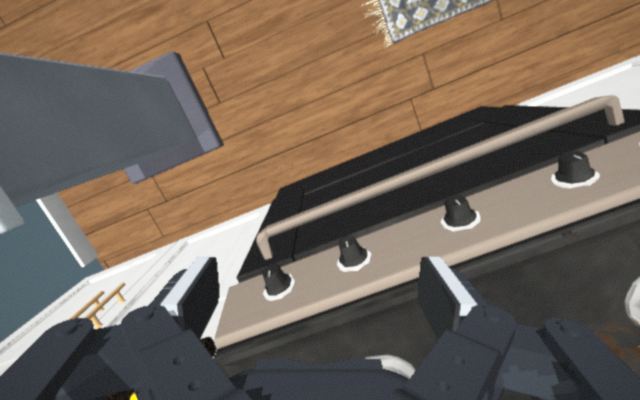

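The crops show the guard's corners, at crop pixels (178,268), (573,72), (70,232) and (470,50) in scene and (200,300), (540,65), (65,263) and (428,42) in side. The lever heads run from (240,350) to (490,210). All levers are on. I'll fit the pose and overlay it.

```bash
cat > geo.py <<'E'
import numpy as np,cv2,pickle
F={n:pickle.load(open(n+".pkl","rb")) for n in("scene","side")}
OFF=dict(scene=(205,148),side=(195,148))
def proj(f,P):
    fl=200/np.tan(np.radians(f["fovy"]/2)); K=np.array([[fl,0,f["cx"]],[0,fl,f["cy"]],[0,0,1]])
    return cv2.projectPoints(np.float64(P).reshape(-1,1,3),np.float64(f["rvec"]),np.float64(f["tvec"]),K,None)[0][:,0]
def con(p,P): # console->world ; p=x,y,yaw
    c,s=np.cos(p[2]),np.sin(p[2]); return np.float64(P).reshape(-1,3)@np.array([[c,s,0],[-s,c,0],[0,0,1]])+[p[0],p[1],0]
S,C=np.sin(np.radians(35)),np.cos(np.radians(35))
def bank(P): 
    P=np.float64(P).reshape(-1,3); return np.c_[P[:,0]*C-P[:,2]*S,P[:,1],75+P[:,0]*S+P[:,2]*C]
E
cat > fit.py <<'E'
from geo import *
from scipy.optimize import least_squares
G=[[-28,125,146],[-28,-125,146],[34,125,147],[34,-125,147]]
px=dict(scene=[(178,268),(573,72),(70,232),(470,50)],side=[(200,300),(540,65),(65,263),(428,42)])
full={n:np.array(px[n])/5.5-.5+OFF[n] for n in px}
fun=lambda p:np.r_[tuple((proj(F[n],con(p,G))-full[n]).ravel() for n in px)]
r=least_squares(fun,[550,150,1.5]); print(r.x,np.degrees(r.x[2]));print(r.fun.reshape(2,4,2).round(2))
np.save("pose.npy",r.x)
for n in px:
    im=F[n]["image"][:,:,::-1]; x0,y0=OFF[n]
    c=cv2.resize(im[y0:y0+108,x0:x0+125],None,fx=5.5,fy=5.5,interpolation=cv2.INTER_CUBIC)
    def pt(P,col):
        for q in proj(F[n],con(r.x,P)): cv2.circle(c,tuple(int(v) for v in (q-OFF[n]+.5)*5.5),2,col,-1)
    pt(G,(0,255,0)); pt([[x,y,0] for x in(-33,33) for y in(-125,125)],(255,0,0))
    pt(bank([[x,y,0] for x in(-32,32) for y in(-125,125)]),(255,0,255))
    for y in(72,40,8,-24,-94):
        pt(bank([[0,y,0]]),(0,255,255)); pt(bank([[x,y+24*np.sin(.4),24*np.cos(.4)] for x in(-9,9)]),(0,0,255))
    cv2.imwrite(f"pics/{n}fit.png",c); 
    F[n]["c"]=cv2.resize(c,(400,345))
cv2.imwrite("pics/fit.png",np.hstack([F[n]["c"] for n in px]))
E
python3 fit.py
```

```text
[539.39849999  27.55178756   1.5011389 ] 86.00892348343208
[[[ 0.59  0.03]
  [ 0.21  0.51]
  [-0.82 -0.44]
  [-0.4  -0.1 ]]

 [[ 0.05  0.16]
  [ 0.63  0.02]
  [-0.   -0.11]
  [-0.29 -0.4 ]]]
```

View pics/fit.png

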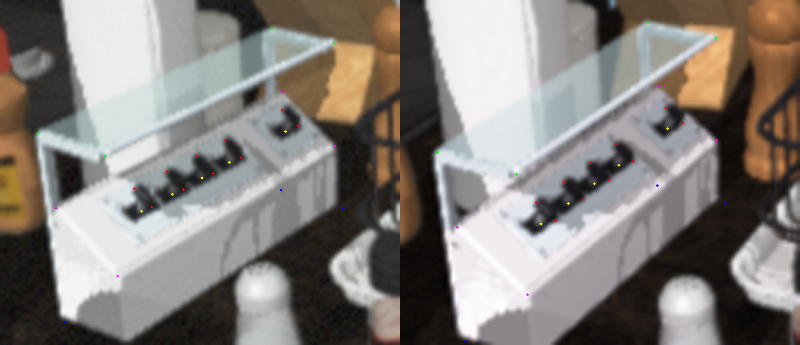

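The overlay fits to about a pixel: guard corners, face corners and hinges all land right. Next I'll locate the obstacles, check reachability and find how the wrist camera is mounted.

```bash
cat >> geo.py <<'E'
from scipy.spatial.transform import Rotation as R
def ray(f,uv,z):
    fl=200/np.tan(np.radians(f["fovy"]/2)); M=cv2.Rodrigues(np.float64(f["rvec"]))[0]
    d=M.T@[(uv[0]-f["cx"])/fl,(uv[1]-f["cy"])/fl,1]; o=-M.T@np.float64(f["tvec"]); return o+d*(z-o[2])/d[2]
def ori(p,lean,flip=1):
    a=np.radians(lean); c,s=np.cos(p[2]),np.sin(p[2]); Rc=np.array([[c,-s,0],[s,c,0],[0,0,1]])
    z=Rc@[np.sin(a),0,-np.cos(a)]; y=Rc@[0,flip,0]; return R.from_matrix(np.c_[np.cross(y,z),y,z])
def eul(r): return list(r.as_euler("xyz",degrees=True))
def tip(p,y,h,x=0): return list(con(p,bank([[x,y,h]]))[0])
E
python3 - <<'E'
from geo import *
from bench import arm
p=np.load("pose.npy")
for nm,uv,us,z in[("salt",(288,233),(285,237),90),("jar",(331,223),(328,228),107),("cheese",(385,258),(381,256),42),("rackcorner",(322,203),(307,195),98)]:
    print(nm,ray(F["scene"],uv,z).round(),ray(F["side"],us,z).round())
w=pickle.load(open("wrist.pkl","rb")); M=cv2.Rodrigues(np.float64(w["rvec"]))[0]; o=-M.T@w["tvec"]
T=R.from_euler("xyz",arm.current_tcp_rot(),degrees=True).as_matrix()
print("cam in tool",T.T@(o-arm.current_tcp_pos()),"\n",(T.T@M.T).round(2))
for fl in(1,-1):
  for lean in(36,42):
    r=ori(p,lean,fl); z=r.as_matrix()[:,2]
    for y,h,b in[(112,19,0),(112,19,120),(-48,19,0),(-48,19,40)]:
        q=arm.solve_ik(list(np.array(tip(p,y,h))-b*z),eul(r)); print(fl,lean,y,b,np.array(tip(p,y,h)).round(),None if q is None else np.round(q))
E
```

```text
salt [ 418. -109.   90.] [ 418. -106.   90.]
jar [ 467. -179.  107.] [ 457. -182.  107.]
cheese [ 496. -285.   42.] [ 496. -282.   42.]
rackcorner [ 553. -109.   98.] [584. -80.  98.]
cam in tool [  72.04044852    0.30052521 -142.23463714] 
 [[ 0.   -0.96 -0.28]
 [ 1.    0.   -0.  ]
 [ 0.   -0.28  0.96]]
1 36 112 0 [427.  24.  91.] [ -29.   21.  -29.   57.   32. -120.]
1 36 112 120 [427.  24.  91.] [ -37.   19.  -17.   76.   30. -129.]
1 36 -48 0 [587.  13.  91.] [ -22.   35.   -5.   63.   34. -112.]
1 36 -48 40 [587.  13.  91.] [ -25.   34.   -1.   69.   33. -115.]
1 42 112 0 [427.  24.  91.] [ -32.   25.  -28.   60.   36. -126.]
1 42 112 120 [427.  24.  91.] [ -40.   24.  -15.   79.   33. -135.]
1 42 -48 0 [587.  13.  91.] [ -25.   38.   -3.   66.   39. -117.]
1 42 -48 40 [587.  13.  91.] [ -27.   38.    1.   72.   38. -120.]
-1 36 112 0 [427.  24.  91.] [-29.  21. -29.  57.  32.  60.]
-1 36 112 120 [427.  24.  91.] [-37.  19. -17.  76.  30.  51.]
-1 36 -48 0 [587.  13.  91.] [-22.  35.  -5.  63.  34.  68.]
-1 36 -48 40 [587.  13.  91.] [-25.  34.  -1.  69.  33.  65.]
-1 42 112 0 [427.  24.  91.] [-32.  25. -28.  60.  36.  54.]
-1 42 112 120 [427.  24.  91.] [-40.  24. -15.  79.  33.  45.]
-1 42 -48 0 [587.  13.  91.] [-25.  38.  -3.  66.  39.  63.]
-1 42 -48 40 [587.  13.  91.] [-27.  38.   1.  72.  38.  60.]
```

```bash
python3 - <<'E'
from geo import *
from bench import arm,grab_frame
p=np.load("pose.npy"); arm.move_gripper(0)
for lean,pos in[(20,[340,20,380])]:
    arm.goto(pos,eul(ori(p,lean,-1)))
r=ori(p,40,-1); z=r.as_matrix()[:,2]
arm.goto(list(np.array(tip(p,25,20))-150*z),eul(r))
f=grab_frame("wrist"); pickle.dump(f,open("wrist1.pkl","wb"))
cv2.imwrite("pics/wrist1.png",cv2.resize(f["image"][:,:,::-1],None,fx=1.25,fy=1.25,interpolation=cv2.INTER_CUBIC))
print(arm.current_time(),arm.current_tcp_pos(),arm.current_force(),arm.current_finger_gap())
E
```

```text
3.9917 [507.19429592 -77.73128493 207.88782565] [-0.78828703 -0.69306362 -0.33768961] -0.22591685572736686
```

View pics/wrist1.png

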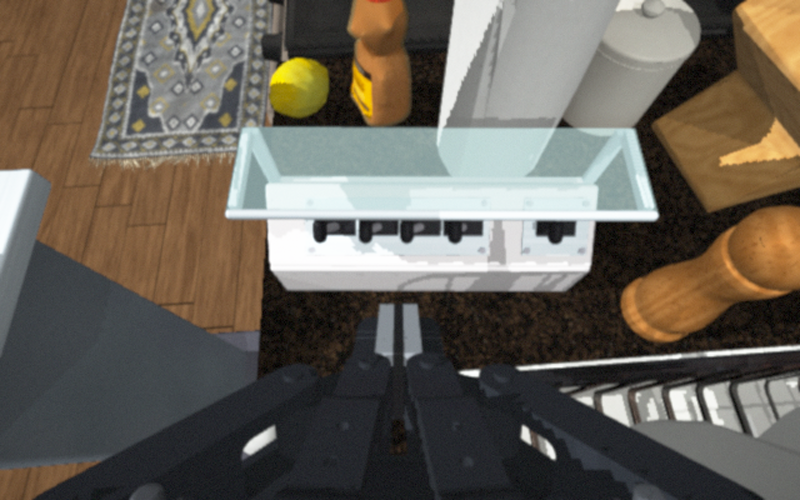

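The wrist view shows the rod from (228,214) to (657,215), the guard's back corners at (243,128) and (637,129), the lower face edge from (273,270) to (589,269), all levers on, and the rack's near rim from (462,372). I'll refit with these.

```bash
cat > fit2.py <<'E'
from geo import *
from scipy.optimize import least_squares
w=pickle.load(open("wrist1.pkl","rb"))
G=np.array([[-28,125,146],[-28,-125,146],[34,125,148],[34,-125,148]])
px=dict(scene=[(178,268),(573,72),(70,232),(470,50)],side=[(200,300),(540,65),(65,263),(428,42)])
full={n:np.array(px[n])/5.5-.5+OFF[n] for n in px}
wp=np.array([(228,214),(657,215),(243,128),(637,129)])/1.25-.1
wf=np.array([(273,270),(589,269)])/1.25-.1
E=bank([[-32,125,0],[-32,-125,0]])
fun=lambda p:np.r_[tuple((proj(F[n],con(p,G))-full[n]).ravel() for n in px)+((proj(w,con(p,G))-wp).ravel()*1.,)]
r=least_squares(fun,np.load("pose.npy")); print(r.x,r.fun.reshape(3,4,2).round(2))
fw=lambda p:np.r_[(proj(w,con(p,G))-wp).ravel()]
r2=least_squares(fw,r.x); print("wrist only",r2.x,r2.fun.round(1)); print("face edge res",(proj(w,con(r2.x,E))-wf).round(1),(proj(w,con(r.x,E))-wf).round(1))
np.save("pose2.npy",r2.x)
c=cv2.resize(w["image"][100:240,160:560,::-1],None,fx=2,fy=2,interpolation=cv2.INTER_CUBIC)
d=c.copy()
for p,col in((r.x,(0,255,0)),(r2.x,(0,0,255))):
    P=np.r_[G,E,bank([[32,125,0],[32,-125,0]]),bank([[0,y,0] for y in(72,40,8,-24,-94)]),bank([[x,y+24*np.sin(.4),24*np.cos(.4)] for x in(-9,9) for y in(72,40,8,-24,-94)])]
    for q in proj(w,con(p,P)): cv2.circle(d,tuple(int(v) for v in (q-[160,100]+.5)*2),2,col,-1)
cv2.imwrite("pics/wfit.png",np.vstack([c,d]))
for z in(0,20,98): print(z,ray(w,(462/1.25,372/1.25),z).round(),ray(w,(799/1.25,347/1.25),z).round())
E
python3 fit2.py
```

```text
[540.55176469  27.75680533   1.49954453] [[[ 0.8  -0.21]
  [ 0.43  0.38]
  [-0.61 -1.11]
  [-0.16 -0.6 ]]

 [[ 0.2  -0.12]
  [ 0.82 -0.13]
  [ 0.14 -0.83]
  [-0.09 -0.93]]

 [[-1.29  0.46]
  [ 1.74  0.64]
  [-1.34 -1.39]
  [ 0.11 -1.33]]]
wrist only [540.68020259  27.7086914    1.49950448] [-1.1  0.5  1.9  0.7 -1.2 -1.4  0.3 -1.3]
face edge res [[-2.6 -2.2]
 [ 3.5 -0.6]] [[-2.7 -2.2]
 [ 3.3 -0.7]]
0 [561. -71.   0.] [849. -70.   0.]
20 [558. -73.  20.] [830. -72.  20.]
98 [546. -82.  98.] [756. -82.  98.]
```

View pics/wfit.png

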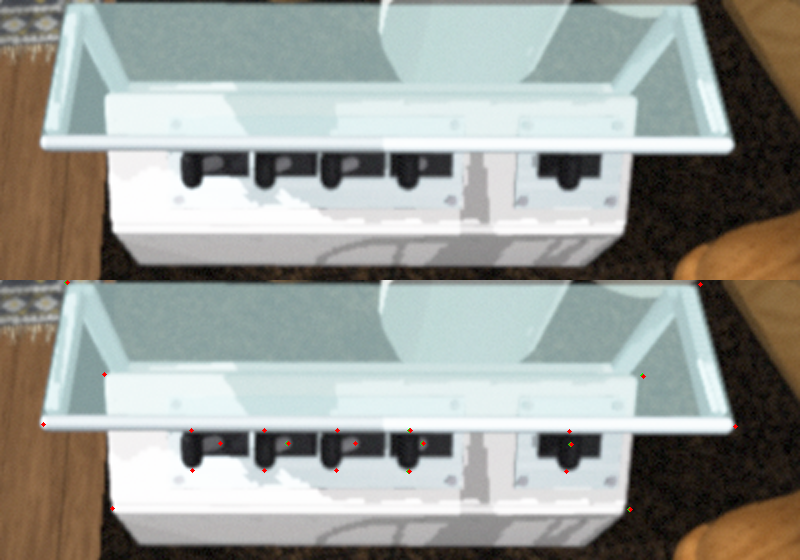

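The refit agrees to about 1 px, with bank x, y and lever heads all lining up. I'll lean the hand 38° with a 10° trailing tilt to keep it away from the plates, then enter and check before dragging.

```bash
cat >> geo.py <<'E'
P=np.array([540.6,27.7,1.4995])
def ori2(p,lean,tilt):
    a,t=np.radians([lean,tilt]); Rc=R.from_euler("z",p[2]).as_matrix()
    z=Rc@[np.sin(a)*np.cos(t),-np.sin(t),-np.cos(a)*np.cos(t)]; y=-Rc[:,1]; y=y-z*(y@z); y/=np.linalg.norm(y)
    return R.from_matrix(np.c_[np.cross(y,z),y,z])
r=ori2(P,38,10); Z=r.as_matrix()[:,2]; H=20
A=np.array(tip(P,108,H,-1)); B=np.array(tip(P,-56,H,-1)); UP=np.array(tip(P,0,50,-1))-np.array(tip(P,0,H,-1))
E
python3 - <<'E'
from geo import *
from bench import arm,grab_frame
for q in(A-120*Z,A,B): print(q.round(1),np.round(arm.solve_ik(list(q),eul(r)),1))
arm.goto(list(A-120*Z),eul(r))
arm.move_straight(list(A),rate=100)
print(arm.current_tcp_pos()-A,arm.current_force(),arm.current_time())
f=grab_frame("wrist"); s=grab_frame("side"); pickle.dump(f,open("wrist2.pkl","wb"))
cv2.imwrite("pics/start.png",np.hstack([cv2.resize(f["image"][:,:,::-1],(512,320)),cv2.resize(s["image"][120:280,170:314,::-1],(288,320),interpolation=cv2.INTER_CUBIC)]))
E
```

```text
[406.  -48.  183.9] [-43.3  12.3 -27.4  68.   35.4  48.6]
[432.   23.1  90.8] [-32.9  15.9 -38.7  45.7  37.9  61.1]
[595.6  11.5  90.8] [-24.6  29.1 -16.9  47.8  39.   71.6]
[ 0.40216999 -0.37298014  0.25261888] [ 0.77722468  0.210996   -0.17497221] 5.8833
```

View pics/start.png

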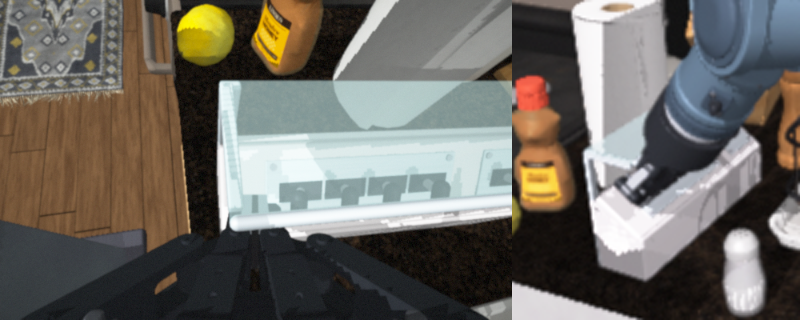

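The fingertip is under the guard at the near end, with no contact force and the shaker untouched. Now the single drag.

```bash
python3 - <<'E'
from geo import *
from bench import arm,grab_frame
arm.move_straight(list(B),rate=45)
print(arm.current_tcp_pos()-B,arm.current_force(),arm.current_time())
f=grab_frame("wrist"); s=grab_frame("side"); pickle.dump(f,open("wrist3.pkl","wb"))
cv2.imwrite("pics/end.png",np.hstack([cv2.resize(f["image"][:,:,::-1],(512,320)),cv2.resize(s["image"][120:280,170:314,::-1],(288,320),interpolation=cv2.INTER_CUBIC)]))
E
```

```text
[-0.10159822  0.02348576 -0.02684102] [ 0.56494468  0.5482292  -0.89655282] 9.775
```

View pics/end.png

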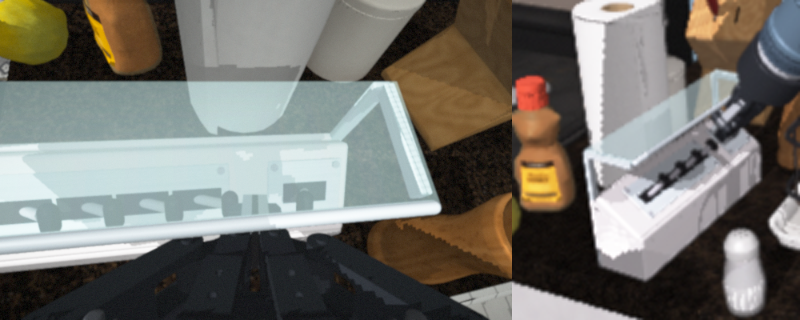

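All four heads now lie beyond their stems and the single lever still leans towards the robot. Next: lift off, withdraw towards the robot and check.

```bash
python3 - <<'E'
from geo import *
from bench import arm,grab_frame
arm.move_straight(list(B-30*Z),rate=80)
arm.move_straight(list(A-30*Z),rate=150)
arm.move_straight(list(A-150*Z),rate=150)
q=ori(P,40,-1); z=q.as_matrix()[:,2]
arm.goto(list(np.array(tip(P,25,20))-150*z),eul(q))
f=grab_frame("wrist"); s=grab_frame("scene")
c=cv2.resize(f["image"][150:230,200:500,::-1],(800,213),interpolation=cv2.INTER_CUBIC)
d=cv2.resize(s["image"][140:310,200:430,::-1],(500,370),interpolation=cv2.INTER_CUBIC)
cv2.imwrite("pics/fin.png",np.vstack([c,np.pad(d,((0,0),(0,300),(0,0)))]))
print(arm.current_time(),arm.current_force())
E
```

```text
13.2167 [-0.77440057  0.09469093 -0.29390295]
```

View pics/fin.png

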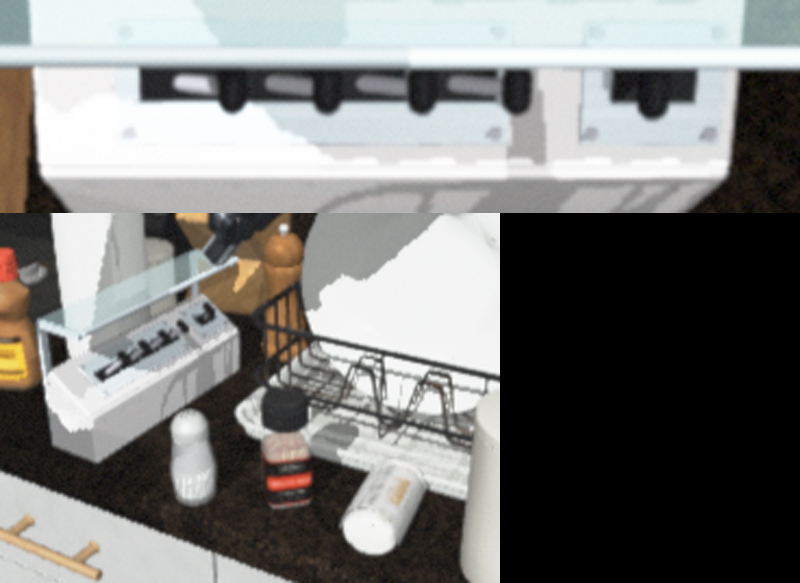

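The four heads sit at (232,92), (327,92), (422,92) and (516,92), well beyond their hinges. The single lever is unchanged and the loose items have not moved, so I'm handing in.

```bash
python3 -c "
from bench import ticket
print(ticket.sign_off())"
```

```text
the job is handed in; nothing more can be done
None
```

All four levers in the row were laid well over away from the robot in one unbroken drag; the single far lever is still on, the salt shaker, spice jar and cheese look unmoved in the final pictures, and the job was handed in at about 13 s.

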